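# Fit the crank to the tube carousel, check its freewheel and bring the empty place round

## Robot

A 6-joint arm with a two-finger parallel gripper is mounted at the origin on the work surface. World frame = base frame: x ahead of the robot, y to its left, z up, the work surface at z = 0. Lengths are in mm, angles in rad, forces in N, time in s.
With the tool pointing down it reaches from about 275 to 750 mm from the base axis. Payload 10.2 kg.
Tool frame: the origin (TCP) lies at the very end of the fingers, on their centre line; the grasp point (between the pads) lies 19 mm behind it; z points along the fingers, y is the line along which they close (so a half turn about z gives the same grasp; the last joint's range is limited). The gripper opens to 85 mm and grips with 20 to 120 N. Pads are 22 mm wide; open, the fingers measure 114 mm over their backs; the gripper's body (76 mm by 85 mm) begins 54 mm behind the grasp point. The pads swing forward as they close: fully open they stand 13 mm farther back than shut.
Start: joints at [-1.486, 0.313, 1.498, -0, 1.331, -0.223], TCP at [159.043, -500.337, 231.294] pointing down, gripper open.
Joint ranges: [-2.94, 2.94], [-0.97, 2.17], [0.19, 2.56], [-1.23, 4.37], [0.02, 3.11], [-2.88, 2.88]. Speed limits (rad/s): [2.39, 2.39, 3.01, 3.14, 3.14, 3.14].

## Interface

Orientations are given as a unit quaternion [w, x, y, z].
In Python, from rig import ctrl, vision gives the robot as it stands. The module is installed in compiled form; this text tells all that it offers.
- The arm moves only by the tool play_rows, never from a script. Its arguments are lists of equal length, an entry for each row: "translation": the shift along the tool's x, y, z in m, a list of three; "rotation": the turn, a rotation vector about the tool's x, y, z in rad, a list of three; "gripper": the gripper's target within -1 to 1 (shut at 1, half-way at 0, fully open at -1). A call has 1 to 10 rows; each row is the pose to reach, as a shift and turn from the pose commanded when the call began, along the tool's axes at that moment; what a row does not reach only later rows make up. A row lasts 1/8 s, in which the tool goes at most 62.5 mm and 10.7 degrees, less where a joint would pass 70% of its speed; a pose out of reach is approached as far as the arm can. A call with a gripper value outside its range is refused whole. The fingers move at their own pace and stop on an object; "force" is the grip in N (left out, the last holds). Time passes only in rows, so rows that repeat a pose let the fingers close. It gives the time, the measured TCP pose, the force, the opening and the grip force at its end, in the units of the state.
- ctrl.sense(): the state, without advancing time (a new reading comes with each control period).
- vision.capture(name): name is "side" or "top"; returns a dict with "pixels" (400x640x3 uint8, red, green, blue), "vfov" (degrees; the focal length in pixels is half the picture's height over the tangent of half this angle, whatever the lens; pixels are square), "cx", "cy" (the principal point, pixels), "k1" (the pictures are not rectified: a ray, as slopes to the right and down, at radius r is drawn at 1 + k1 r^2 times it, then the intrinsics apply), "rvec" (rotation vector, rad) and "tvec" (3), from world to camera coordinates, as OpenCV has them. Camera axes: x right, y down, z forward; pixel columns grow to the right and rows downward; lengths in mm; the calibration is good to about 2 mm. A picture is of the moment at which its call begins. There is no depth.
- ctrl.finish_job(): hands the job in; it is judged then, once.
The state is a dict: "time_s": time; "joints": joint angles; "dq": joint speeds; "tau": joint torques, N m; "eef_pos": TCP position; "ee_rot": TCP orientation; "force": force on the tool from outside, world axes, zero at the start; "wrist_torque": the same for the moment, N m; "grip_width": opening from 0.0 (shut) to 1.0 (fully open); "grip_force": force on a finger pad.
Only numpy, scipy, OpenCV 4.12 (cv2) and the standard library are available. Lean on these libraries where they do the work, as an engineer would, in place of code of your own. Each camera call takes 0.05 s, during which the arm holds its last target. There are 200 camera calls.

## Task

Take the loose crank from its steel tray, push it fully home on the splined shaft of the tube carousel (rock it until the teeth mesh) and let go of it. Then take it by its black knob and swing it a good quarter turn anticlockwise (seen from above) to check that it runs free there and the drum stands still, and then clockwise, the way it grips, until the drum's empty place stands at the steel pointer. Leave the crank on the shaft, do not turn the drum with the hand itself, and leave the other things where they are.

Things in the scene. Friction and masses are not known exactly. Their poses are not given: they have to be found in the camera images.
- carousel: Fixed tube carousel on the table: grey round base 230 mm across, 16 mm high; on it the drum, the splined shaft and the pointer. Origin: on the shaft's axis at table height, z up; x points to the steel pointer, an upright tab 97 mm high whose tip reaches in to 103 mm from the axis.
- drum (a joint): Angle of the white drum (210 mm across, top 85 mm up), rad, grows clockwise seen from above, no stops. 88 mm from the axis are 12 places 30 degrees apart: 11 hold tubes with red caps (18 mm across, to 104 mm high), one is empty (a dark round hole). 24 steel pins stand on it in a circle 55 mm from the axis, to 97 mm high. Friction of about 0.14 N m holds it where it is left.
- empty_place (a point): Centre of the mouth of the drum's one empty place, 88 mm from the axis, 85 mm high; turns with the drum. At the start it lies 40 to 100 degrees anticlockwise of the pointer (seen from above).
- index (a point): Fixed point of the carousel in front of the pointer's tip, 88 mm from the axis, 85 mm high: here the empty place must stand in the end.
- shaft (a joint): Angle of the splined shaft, rad, grows clockwise seen from above, no stops; within about 0.3 of 0 at the start. A freewheel joins it to the drum. Clockwise its pawl catches a drum pin, after up to 15 degrees of play, and drives the drum (about 2 N at the crank's knob). Anticlockwise it clicks over the pins with little resistance (about 0.5 N at the knob) and the drum stands still.
- shaft_shoulder (a point): On the shaft's axis at the top of its dark collar (52 mm across), 97 mm above the table, on which the crank's hub comes to rest. Turns with the shaft: its x axis points along one spline; z up.
- shaft_top (a point): Top of the splined steel shaft, on its axis, 34 mm above the collar. Six straight splines 60 degrees apart, 4 mm wide, 30 mm across their tips, end 28 mm above the collar; above them the 20 mm core goes on and tapers to 12 mm at the top.
- crank: Loose aluminium crank, 0.43 kg, lying in the tray the right way up (bore down). Origin: centre of the underside of its round hub (48 mm across, 46 mm high), z up, x towards the knob. A flat arm (20 mm wide, 37 to 46 mm up) runs out along x to the knob, a short counterweight the other way to 51 mm. It balances near the boss.
- crank_bore (a point): Mouth of the crank's splined bore, at the crank's origin, open below, 36 mm deep, six teeth at 30, 90, ... degrees from x. It meshes when the crank's x axis lies along any of the shaft's six splines (any multiple of 60 degrees), with about 5 degrees of play either way and 1 mm sideways.
- crank_boss (a point): Middle of the crank's square boss, 66 mm above the crank's origin: 30 x 30 mm, 46 to 86 mm up, sides along the crank's x and y. Pinch it across y (beside the arm) to carry the crank.
- crank_knob (a point): Middle of the crank's upright black knob, 85 mm out along the crank's x and 72 mm up: round, 24 mm across, 49 to 91 mm up; it spins freely on its pin, so the hand need not turn with it.
- tray: Fixed shallow steel tray, 170 x 170 mm, walls 14 mm high; its floor is 4 mm above the table. Origin: centre of its underside.
- phone: Bystander: black phone lying flat, 150 x 72 x 9 mm. Origin: centre of its underside.
- tape_roll: Bystander: roll of clear tape lying flat, 84 mm across, 24 mm high. Origin: centre of its underside.
- sanitiser: Bystander: white pump bottle, 70 mm across, 173 mm high. Origin: centre of its underside.
- tube_stand: Bystander: small grey stand with three red-capped tubes, 90 x 45 mm, 103 mm high. Origin: centre of its underside.
- stapler: Bystander: stapler, 130 x 34 mm, 50 mm high. Origin: centre of its underside.
Things that resemble listed ones, but are neither listed nor needed, are in the scene too. Leave any purple look-alike of the crank alone.

How it is judged (in metres and radians):
On the way, in this order (a step that is already met when the one before it is completed fails the run):
1. the crank sits fully home on the splined shaft and the hand has let go of it (z of crank in the frame of shaft_shoulder below 0.004 m and horizontal distance between crank and shaft_shoulder below 0.004 m and angle between crank's own z axis and vertical below 0.12 rad and contact force between the fingers and crank below 0.2 N and distance between the grasp point and crank_boss above 0.04 m), for 0.2 s.
2. held at its knob, the seated crank has turned the shaft back (anticlockwise) to a shaft angle below -0.8 rad, and the drum has stayed within 20 mm (at its rim of tubes) of where it was at the start (z of crank in the frame of shaft_shoulder below 0.004 m and horizontal distance between crank and shaft_shoulder below 0.004 m and value of joint shaft below -0.8 rad and distance of empty_place from where it was at the start of the episode below 0.02 m and horizontal distance between the grasp point and crank_knob below 0.04 m), for 0.1 s.
At the end, for the whole second after the job is handed in: The empty place of the drum stands within 10 mm of the point in front of the pointer, drum and crank at rest, and the crank sits on the shaft: hub within 4 mm of the collar's top, within 4 mm of the axis and upright within 7 degrees (z of crank in the frame of shaft_shoulder below 0.004 m and horizontal distance between crank and shaft_shoulder below 0.004 m and angle between crank's own z axis and vertical below 0.12 rad and horizontal distance between empty_place and index below 0.01 m and linear speed of crank below 0.02 m/s and velocity of joint drum between -0.05 and 0.05 rad/s); the robot touches nothing.
It fails at once if the fingers or arm push the carousel, its drum or tubes themselves with more than 5 N (contact force between any of the fingers, the arm and carousel above 5 N).
It fails at once if a bystander is moved by more than 30 mm (distance of any of phone, tape_roll, sanitiser, tube_stand, stapler from where it was at the start of the episode above 0.03 m).
It also fails if it takes over 67 s, if anything falls off the work surface, if the arm or the gripper's body presses on something with over 40 N, if the wrist force passes 120 N, or if a joint passes its speed limit or range.

## Working session

There is one attempt and no reset: what is moved stays moved. The work goes in short steps, Python scripts to look and compute and a tool call to move; the robot and the scene stay as the last step left them, time stands still between calls to the robot, and variables do not carry over. Pictures are saved under pics/ and viewed, at most 10 in all, crops included, and the job is handed in when it is done.

Besides the shell and the picture viewer there is one more tool, called after "Emit:" by a JSON object that holds its "op" and its "data". play_rows: Moves the arm, as the interface text tells. Its arguments: {"type":"object","properties":{"translation":{"type":"array"},"rotation":{"type":"array"},"gripper":{"type":"array"},"force":{"type":"number"}},"required":["translation","rotation","gripper"]}

```bash
mkdir -p pics
cat > h.py <<'E'
import numpy as np, cv2
from rig import ctrl, vision
def cap(n): return vision.capture(n)
def save(c,name,box=None,scale=1):
    im=c["pixels"][:,:,::-1]
    if box: x0,y0,x1,y1=box; im=im[y0:y1,x0:x1]
    cv2.imwrite(f"pics/{name}.png",cv2.resize(np.ascontiguousarray(im),None,fx=scale,fy=scale,interpolation=cv2.INTER_CUBIC))
def K(c):
    f=c["pixels"].shape[0]/2/np.tan(np.radians(c["vfov"])/2)
    return np.array([[f,0,c["cx"]],[0,f,c["cy"]],[0,0,1.]]),np.array([c["k1"],0,0,0.])
def ray(c,uv):
    k,d=K(c); p=cv2.undistortPoints(np.array(uv,float).reshape(-1,1,2),k,d).reshape(-1,2)
    R=cv2.Rodrigues(np.array(c["rvec"],float))[0]; t=np.array(c["tvec"],float).ravel()
    return -R.T@t, np.c_[p,np.ones(len(p))]@R
def plane(c,uv,z):
    o,d=ray(c,uv); return o+d*((z-o[2])/d[:,2])[:,None]
def proj(c,P):
    k,d=K(c); return cv2.projectPoints(np.array(P,float).reshape(-1,1,3),np.array(c["rvec"],float),np.array(c["tvec"],float),k,d)[0].reshape(-1,2)
E
python3 - <<'E'
from h import *
for n in("top","side"):
    c=cap(n); save(c,n+"0",scale=1.25); print(n,c["vfov"],c["cx"],c["cy"],c["k1"],ray(c,[[320,200]]))
s=ctrl.sense(); print(s)
E
```

```text
top 54.69826762909123 326.8972454595558 195.57083259669133 -0.0042432408276894965 (array([ 223.82044694,  -64.8827742 , 1535.5141167 ]), array([[ 0.1441862 ,  0.04196971, -0.98888738]]))
side 50.658618186490585 323.09522374552336 201.33601062002958 0.012653797525757491 (array([   -5.08465944, -1052.70698357,   979.30517552]), array([[ 0.32654567,  0.71036649, -0.62354714]]))
{'time_s': 0.1, 'joints': array([-1.48640642e+00,  3.13404421e-01,  1.49833716e+00,  3.72609322e-05,
        1.33105452e+00, -2.23405248e-01]), 'dq': array([-7.49052304e-04, -2.28289774e-03, -2.18475311e-03,  6.51731896e-04,
        9.06696614e-04,  9.27309255e-05]), 'tau': array([ 3.06231916e-03, -4.12902725e+01, -2.60139871e+01, -2.07722319e-04,
        3.01442662e-03,  1.33251208e-05]), 'eef_pos': array([ 159.02778459, -500.09161333,  230.7960261 ]), 'ee_rot': array([-5.99014012e-04,  9.88181623e-01,  1.53286388e-01,  5.98420075e-05]), 'force': array([ 0.5476339 , -0.14972401, -0.14341952]), 'wrist_torque': array([ 0.00851909, -0.00645801,  0.00640951]), 'grip_force': 0.0, 'grip_width': 1.002866686155171}
```

View pics/top0.png

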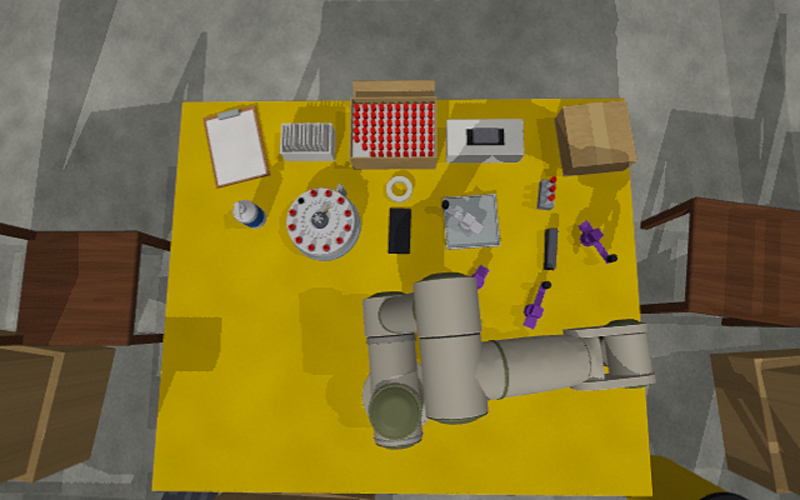

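View pics/side0.png

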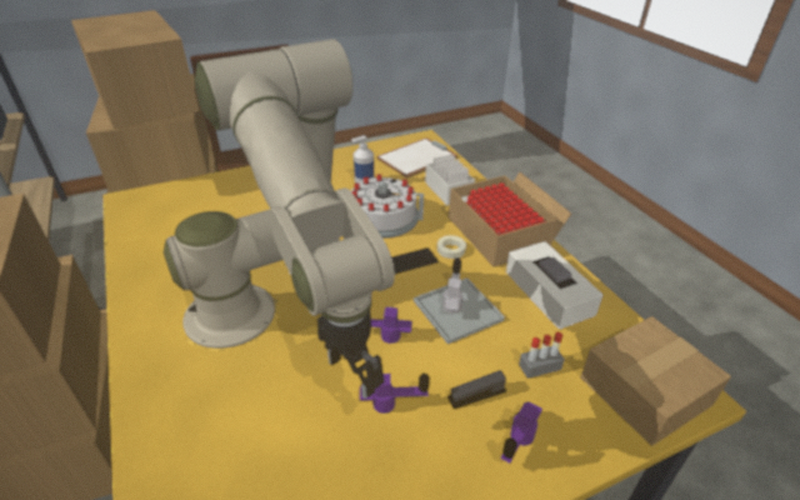

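The crank is the silver one in the steel tray: knob at top (446,204), hub at about (468,219) in the scaled view. Its look-alikes are the purple cranks at (480,275), (537,305) and (595,240). The carousel is at (322,222), with its empty place near (301,201) and the pointer near (341,189). Next, one close crop of each.

Run:
```python
from h import *
t=cap("top"); s=cap("side")
def cr(c,b,w=400,h=290):
    x0,y0,x1,y1=b; return cv2.resize(np.ascontiguousarray(c["pixels"][y0:y1,x0:x1,::-1]),(w,h),interpolation=cv2.INTER_CUBIC)
im=np.vstack([np.hstack([cr(t,(222,140,302,198)),cr(t,(340,140,420,198))]),np.hstack([cr(s,(270,130,350,188)),cr(s,(325,200,405,258))])])
cv2.imwrite("pics/crop1.png",im)
print(plane(t,[[466/1.25,217/1.25],[446/1.25,204/1.25]],80), plane(t,[[322/1.25,220/1.25]],131))
```

```text
[[ 538.01662572 -205.27622324   80.        ]
 [ 579.17649394 -144.42657335   80.        ]] [[519.32279464 227.73570328 131.        ]]
```

View pics/crop1.png

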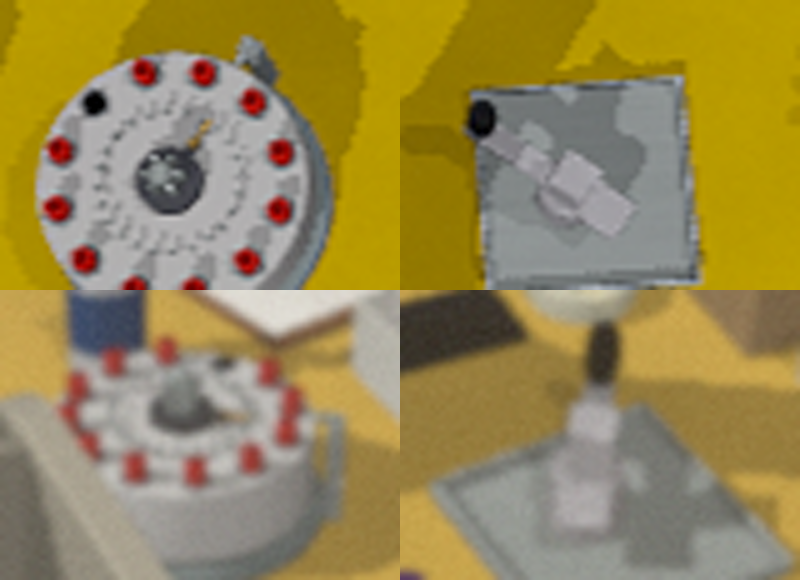

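The crop confirms it: a silver crank in the tray, with its knob at top px (356.5,163.5) and boss top at (375.5,174.5). On the carousel, the hole is at px (240.6,160.4), the collar at (256.2,176.2) and the pointer at (273,152). Now I'll measure them.

```bash
cat >> h.py <<'E'
from scipy.optimize import least_squares
def blobs(m,x0,y0,amin=4):
    n,l,s,ce=cv2.connectedComponentsWithStats(m.astype(np.uint8),connectivity=4)
    return [(ce[i]+[x0,y0],s[i,4]) for i in range(1,n) if s[i,4]>=amin]
def tri(c1,u1,c2,u2):
    o1,d1=ray(c1,[u1]);o2,d2=ray(c2,[u2]);d1=d1[0]/np.linalg.norm(d1);d2=d2[0]/np.linalg.norm(d2)
    a=np.linalg.lstsq(np.c_[d1,-d2],o2-o1,rcond=None)[0];p,q=o1+a[0]*d1,o2+a[1]*d2
    return (p+q)/2,np.linalg.norm(p-q)
def redcaps(c,box):
    x0,y0,x1,y1=box; p=c["pixels"][y0:y1,x0:x1].astype(int)
    return blobs((p[:,:,0]>110)&(p[:,:,1]<80)&(p[:,:,2]<80),x0,y0,5)
E
python3 - <<'E'
from h import *
t=cap("top"); s=cap("side")
def wc(c,box,f):
    x0,y0,x1,y1=box; p=c["pixels"][y0:y1,x0:x1].astype(int); return blobs(f(p),x0,y0,6)
for c,b in((t,(222,140,300,215)),(s,(270,130,350,188))):
    bl=redcaps(c,b); P=plane(c,[x for x,_ in bl],100)
    r=least_squares(lambda v:np.hypot(P[:,0]-v[0],P[:,1]-v[1])-88,[519,227],loss='soft_l1')
    r2=least_squares(lambda v:np.hypot(P[:,0]-v[0],P[:,1]-v[1])-v[2],[519,227,88],loss='soft_l1')
    a=np.degrees(np.arctan2(P[:,1]-r.x[1],P[:,0]-r.x[0]))
    print(len(bl),[k for _,k in bl],r.x,r2.x,np.round(np.sort(a),1),"mod30",np.round(np.sort(a%30),1))
dark=lambda p:p.max(2)<55
for c,b in((t,(230,150,250,170)),(s,(300,135,330,165)),(t,(345,150,372,180)),(s,(430*0+435-70,200,450-30,225))):
    print("dark",wc(c,b,dark))
# crank colours
p=t["pixels"]
for y,x in((174,376),(182,381),(171,366),(160,380),(176,395),(180,372)): print((x,y),p[y,x])
E
```

```text
11 [np.int32(16), np.int32(19), np.int32(17), np.int32(17), np.int32(19), np.int32(19), np.int32(17), np.int32(19), np.int32(18), np.int32(17), np.int32(16)] [527.02074326 242.27055918] [526.9764618  242.23059132  87.75841045] [-165.6 -135.5 -105.8  -75.6  -45.7  -15.7   14.3   74.7  104.1  134.2
  164.4] mod30 [14.1 14.2 14.2 14.3 14.3 14.3 14.4 14.4 14.4 14.5 14.7]
9 [np.int32(9), np.int32(12), np.int32(8), np.int32(17), np.int32(22), np.int32(6), np.int32(11), np.int32(10), np.int32(9)] [527.50056908 235.12169564] [527.71937616 235.24415589  87.48059597] [-168.7 -135.5 -107.5  -78.6  -32.2   16.5   75.8  104.4  146.7] mod30 [11.3 11.4 12.5 14.4 14.5 15.8 16.5 26.7 27.8]
dark [(array([240.5       , 160.28571429]), np.int32(14))]
dark []
dark [(array([356., 163.]), np.int32(31))]
dark []
(376, 174) [164 163 167]
(381, 182) [162 160 165]
(366, 171) [162 160 166]
(380, 160) [111 117 116]
(395, 176) [130 135 137]
(372, 180) [130 128 133]
```

Run:
```python
from h import *
t=cap("top"); s=cap("side")
a=cv2.resize(np.ascontiguousarray(t["pixels"][152:192,350:390,::-1]),(400,400),interpolation=cv2.INTER_LANCZOS4)
b=cv2.resize(np.ascontiguousarray(s["pixels"][200:250,345:385,::-1]),(400,500),interpolation=cv2.INTER_LANCZOS4)
o=np.zeros((500,800,3),np.uint8);o[:400,:400]=a;o[:,400:]=b
o=cv2.convertScaleAbs(o,alpha=1.4,beta=-20)
cv2.imwrite("pics/crop2.png",o)
p=s["pixels"][200:230,352:380].astype(int)
for th in(60,75,90): print(th,blobs(p.max(2)<th,352,200,5))
p=t["pixels"][150:180,345:372].astype(int)
for th in(45,60,75,90): print(th,blobs(p.max(2)<th,345,150,5))
print(plane(t,[[273.4,152]],97))
```

```text
60 [(array([365. , 212.2]), np.int32(20))]
75 [(array([365.06382979, 212.31914894]), np.int32(47))]
90 [(array([364.92727273, 212.63636364]), np.int32(55))]
45 [(array([356.07142857, 163.28571429]), np.int32(28))]
60 [(array([356., 163.]), np.int32(31))]
75 [(array([355.75      , 163.38888889]), np.int32(36))]
90 [(array([362., 158.]), np.int32(7)), (array([355.75609756, 163.63414634]), np.int32(41))]
[[620.55288587 176.53029644  97.        ]]
```

View pics/crop2.png

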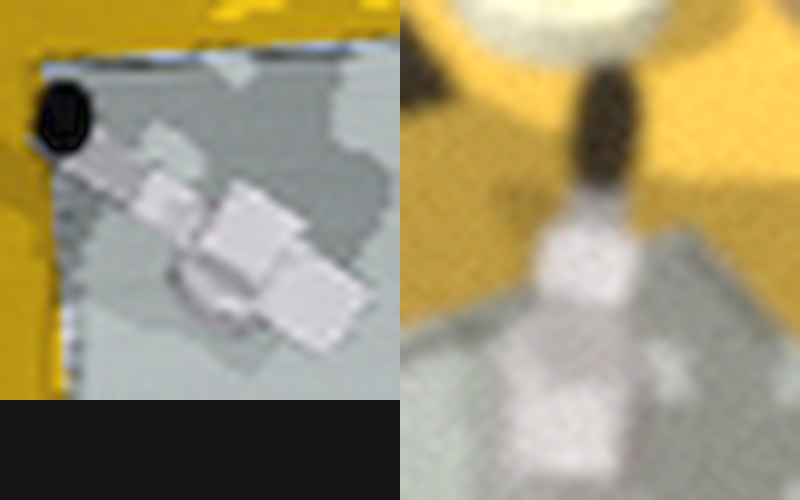

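Top crop: knob at px (356,163.4), boss top centre about (374.8,174.8), counterweight end about (384.4,184.2). Side crop: knob at (365,212.3), boss top about (363.6,225.8). Next I'll check these against the given sizes.

Run:
```python
from h import *
t=cap("top"); s=cap("side")
print("knob",tri(t,[355.95,163.35],s,[365.05,212.4]), plane(t,[[355.95,163.35]],76)[0],plane(s,[[365.05,212.4]],76)[0])
b=plane(t,[[374.75,174.75]],90)[0]; print("boss",tri(t,[374.75,174.75],s,[363.6,225.75]),b,plane(s,[[363.6,225.75]],90)[0])
w=plane(t,[[384.4,184.2]],50)[0]; k=plane(t,[[355.95,163.35]],76)[0]; print("cw",w)
print("k-b",np.linalg.norm((k-b)[:2]),"w-k",np.linalg.norm((w-k)[:2]))
for q in(b,w): d=(k-q)[:2]; print("yaw",np.degrees(np.arctan2(d[1],d[0])))
c=np.array([526.5,241.7])
h=plane(t,[[240.5,160.29]],85)[0]; d=h[:2]-c; print("hole",h,np.hypot(*d),np.degrees(np.arctan2(d[1],d[0])))
# pointer: grey bluish pixels outside drum near
p=t["pixels"][140:172,262:290].astype(int)
m=(p[:,:,2]>p[:,:,0]-12)&(p.max(2)>60)
ys,xs=np.nonzero(m); P=plane(t,np.c_[xs+262,ys+140],97); r=np.hypot(*(P[:,:2]-c).T); a=np.degrees(np.arctan2(P[:,1]-c[1],P[:,0]-c[0]))
for u,v,rr,aa in zip(xs+262,ys+140,r,a):
    if 104<rr<140: print(u,v,round(rr),round(aa,1),t["pixels"][v,u])
```

```text
knob (array([ 579.69796844, -141.29321593,   73.02325281]), np.float64(1.23947275543367)) [ 579.57126483 -141.35814832   76.        ] [ 577.12105719 -144.22307084   76.        ]
boss (array([ 532.27428958, -212.01462272,   88.70678134]), np.float64(1.326537320315273)) [ 531.36217837 -211.64152879   90.        ] [ 532.18931393 -213.31852496   90.        ]
cw [ 502.178044   -252.53319949   50.        ]
k-b 85.22833794622956 w-k 135.46070512934247
yaw 55.55282257760586
yaw 55.15674203734367
hole [591.37185264 305.80258226  85.        ] 91.20031972111174 44.65826232657566
271 148 123 -26.8 [147 155 160]
272 148 125 -28.4 [131 138 143]
273 148 127 -29.9 [121 121 111]
270 149 118 -26.0 [136 140 135]
271 149 120 -27.7 [133 139 141]
272 149 122 -29.3 [126 131 134]
273 149 123 -30.9 [124 129 134]
270 150 114 -26.9 [135 139 138]
271 150 116 -28.6 [124 129 131]
272 150 118 -30.3 [133 139 140]
273 150 120 -31.9 [119 125 127]
274 150 122 -33.4 [82 88 91]
270 151 111 -27.9 [144 151 154]
271 151 113 -29.6 [120 125 127]
272 151 115 -31.3 [115 120 121]
273 151 117 -32.9 [ 99 103 104]
274 151 119 -34.
[... 843 characters left out ...]
02 110 113]
282 164 110 -64.9 [ 93 101 106]
281 165 105 -66.0 [112 116 118]
282 165 108 -66.8 [ 90 101 105]
283 165 112 -67.6 [ 83  95 102]
282 166 107 -68.7 [87 96 98]
283 166 110 -69.5 [ 92 103 107]
282 167 105 -70.7 [102 104 104]
283 167 109 -71.4 [ 92 100 104]
284 167 113 -72.0 [ 89  99 107]
282 168 104 -72.8 [112 111 112]
283 168 108 -73.4 [91 96 98]
284 168 112 -74.0 [ 93 103 109]
283 169 107 -75.4 [85 89 91]
284 169 111 -75.9 [ 92 101 104]
285 169 114 -76.4 [ 90 101 107]
283 170 106 -77.5 [111 111 113]
284 170 110 -77.9 [ 93 100 102]
285 170 114 -78.3 [ 92 104 109]
283 171 105 -79.5 [115 114 113]
284 171 109 -79.9 [91 97 98]
285 171 113 -80.3 [ 93 103 106]
286 171 117 -80.6 [95 99 90]
```

```bash
cat >> h.py <<'E'
from scipy.spatial.transform import Rotation as Ro
def go(p,yx):
    "tool-frame shift (m) and rotvec to world TCP p (mm), tool x at yaw yx (deg), pointing down"
    s=ctrl.sense(); q=s["ee_rot"]; R=Ro.from_quat([q[1],q[2],q[3],q[0]])
    y=np.radians(yx); T=Ro.from_matrix(np.array([[np.cos(y),np.sin(y),0],[np.sin(y),-np.cos(y),0],[0,0,-1]]))
    print("go",np.round(R.inv().apply(np.array(p)-s["eef_pos"])/1000,4),np.round((R.inv()*T).as_rotvec(),3))
def st():
    s=ctrl.sense(); q=s["ee_rot"]; x=Ro.from_quat([q[1],q[2],q[3],q[0]]).as_matrix()
    print("t",round(s["time_s"],2),"pos",np.round(s["eef_pos"],1),"yaw",round(np.degrees(np.arctan2(x[1,0],x[0,0])),1),"tilt",np.round(x[:2,2],3),"F",np.round(s["force"],1),"M",np.round(s["wrist_torque"],2),"w",round(s["grip_width"],3),"gf",round(s["grip_force"],1),"q",np.round(s["joints"],2))
E
python3 - <<'E'
from h import *
st(); go([531.5,-212,170],55.4)
t=cap("top"); print("san",plane(t,[[242/1.25,205/1.25]],173))
E
```

```text
t 0.5 pos [ 159.  -500.3  231.2] yaw 17.6 tilt [-0.  0.] F [-0.7 -0.  -0.3] M [ 0.02 -0.   -0.04] w 1.0 gf 0.0 q [-1.49  0.31  1.5  -0.    1.33 -0.22]
go [ 0.4423 -0.1619  0.0613] [-0.    -0.    -0.659]
san [[555.9387526 454.9740467 173.       ]]
```

Emit:
{"op": "play_rows", "data": {"translation": [[0.055,-0.02,0.0],[0.11,-0.04,0.0],[0.165,-0.06,0.0],[0.22,-0.08,0.0],[0.275,-0.1,0.01],[0.33,-0.12,0.02],[0.385,-0.14,0.04],[0.4423,-0.1619,0.0613],[0.4423,-0.1619,0.0613],[0.4423,-0.1619,0.0613]], "rotation": [[0,0,-0.08],[0,0,-0.16],[0,0,-0.24],[0,0,-0.32],[0,0,-0.4],[0,0,-0.48],[0,0,-0.57],[0,0,-0.659],[0,0,-0.659],[0,0,-0.659]], "gripper": [-1,-1,-1,-1,-1,-1,-1,-1,-1,-1], "force": 40}}

```text
time_s: 1.8
eef_pos: [531.4, -212.3, 170.1]
ee_rot: [0.0, 0.885, 0.465, -0.0]
force: [-0.5, -0.8, -0.4]
grip_width: 1.002
grip_force: 0.0
```

Run:
```python
from h import *
st(); go([531.5,-212,55],55.4)
```

```text
t 1.8 pos [ 531.4 -212.3  170.1] yaw 55.4 tilt [-0. -0.] F [-0.5 -0.8 -0.4] M [-0.06  0.03 -0.05] w 1.002 gf 0.0 q [-0.58  0.47  1.44 -0.    1.24  0.02]
go [ 0.0003 -0.      0.1151] [ 0.  0. -0.]
```

Emit:
{"op": "play_rows", "data": {"translation": [[0,0,0.04],[0,0,0.08],[0,0,0.105],[0,0,0.115],[0,0,0.115],[0,0,0.115],[0,0,0.115],[0,0,0.115],[0,0,0.115],[0,0,0.115]], "rotation": [[0,0,0],[0,0,0],[0,0,0],[0,0,0],[0,0,0],[0,0,0],[0,0,0],[0,0,0],[0,0,0],[0,0,0]], "gripper": [-1,-1,-1,-1,-1,1,1,1,1,1], "force": 50}}

```text
time_s: 3.05
eef_pos: [531.7, -212.2, 55.5]
ee_rot: [0.0, 0.885, 0.465, 0.0]
force: [-0.9, -0.3, 6.1]
grip_width: 0.341
grip_force: 51.5
```

Run:
```python
from h import *
st()
```

```text
t 3.05 pos [ 531.7 -212.2   55.5] yaw 55.4 tilt [ 0.001 -0.   ] F [-0.9 -0.3  6.1] M [ 0.13  0.22 -0.03] w 0.341 gf 51.5 q [-0.58  0.61  1.55 -0.    0.99  0.02]
```

Emit:
{"op": "play_rows", "data": {"translation": [[0,0,-0.03],[0,0,-0.08],[0,0,-0.13],[0,0,-0.165],[0,0,-0.165],[0,0,-0.165]], "rotation": [[0,0,0],[0,0,0],[0,0,0],[0,0,0],[0,0,0],[0,0,0]], "gripper": [1,1,1,1,1,1]}}

```text
time_s: 3.8
eef_pos: [530.8, -211.6, 217.7]
ee_rot: [-0.002, 0.885, 0.465, -0.001]
force: [-0.0, -0.7, -4.9]
grip_width: 0.344
grip_force: 51.0
```

Run:
```python
from h import *
st()
t=cap("top"); s=cap("side")
C=[526.5,241.7]
for c,n in((t,"t"),(s,"s")): print(n,proj(c,[C+[131],C+[125],C+[97],[526.5,241.7,85]]))
u=proj(t,[C+[120]])[0].astype(int); v=proj(s,[C+[100]])[0].astype(int); print(u,v)
a=cv2.resize(np.ascontiguousarray(t["pixels"][u[1]-13:u[1]+13,u[0]-10:u[0]+10,::-1]),(400,520),interpolation=cv2.INTER_LANCZOS4)
b=cv2.resize(np.ascontiguousarray(s["pixels"][v[1]-33:v[1]+32,v[0]-25:v[0]+25,::-1]),(400,520),interpolation=cv2.INTER_LANCZOS4)
cv2.imwrite("pics/crop3.png",np.hstack([a,b])); 
p=s["pixels"]
```

```text
t 3.8 pos [ 530.8 -211.6  217.7] yaw 55.4 tilt [-0.003  0.002] F [-0.  -0.7 -4.9] M [-0.04  0.02 -0.02] w 0.344 gf 51.0 q [-0.58  0.43  1.37 -0.    1.35  0.02]
t [[253.93036314 174.12571224]
 [254.26759391 174.46273043]
 [255.80554189 175.99970055]
 [256.44716504 176.64091165]]
s [[305.39906077 145.49923726]
 [305.42337139 146.84607969]
 [305.53528589 153.04936166]
 [305.58248963 155.66731797]]
[254 174] [305 152]
```

View pics/crop3.png

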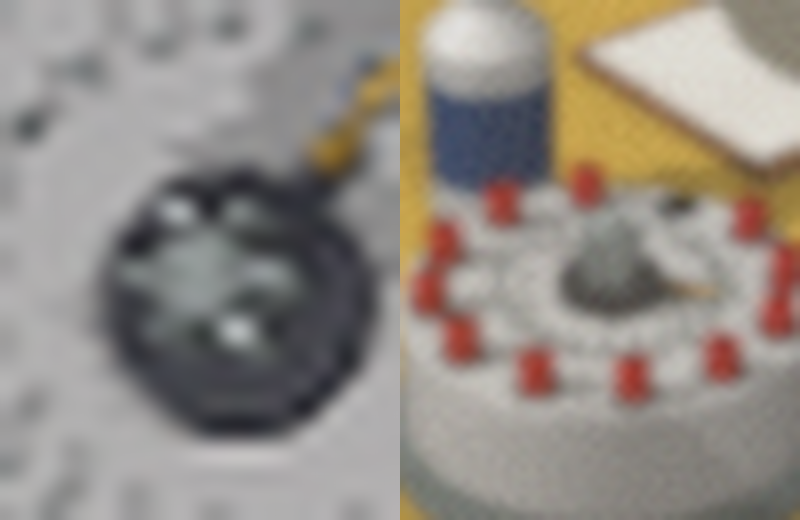

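The top crop shows the shaft star centred at px (253.8,174.0), matching my projected axis to 0.3 px. Its splines lie near world ±30° and ±90°, and the pawl is at about -30°. The side crop shows the shaft at px (306,146). I'll carry the crank to hover over the shaft at crank yaw 30°.

Run:
```python
from h import *
go([527,242,205],30)
t=cap("top"); p=t["pixels"][150:180,245:275].astype(int)
m=(p[:,:,0]-p[:,:,2]>50); b=blobs(m,245,150,4); print(b)
for u,_ in b:
  P=plane(t,[u],95)[0]; print(P,np.degrees(np.arctan2(P[1]-242.2,P[0]-527)),np.hypot(P[1]-242.2,P[0]-527))
```

```text
go [ 0.3712 -0.2608  0.0137] [-0.004  0.001  0.443]
[(array([249.5       , 152.31578947]), np.int32(38)), (array([264.66666667, 150.26666667]), np.int32(15)), (array([262., 154.]), np.int32(21)), (array([272., 160.]), np.int32(21)), (array([262.5, 165. ]), np.int32(4))]
[620.30629938 269.45814339  95.        ] 16.284992260318013 97.20633665396969
[628.16721654 210.86671692  95.        ] -17.20868133343004 105.90835817466342
[613.37626014 220.78808049  95.        ] -13.922472157929489 88.99060968608183
[589.44909645 181.51868494  95.        ] -44.17746190222975 87.07532167071446
[569.90271483 217.63466555  95.        ] -29.794687920918527 49.43782556545042
```

Emit:
{"op": "play_rows", "data": {"translation": [[0.037,-0.026,0.0],[0.075,-0.052,0.0],[0.112,-0.078,0.0],[0.15,-0.104,0.0],[0.187,-0.13,0.0],[0.225,-0.156,0.0],[0.262,-0.182,0.005],[0.3,-0.208,0.01],[0.337,-0.235,0.0137],[0.3712,-0.2608,0.0137]], "rotation": [[0,0,0.04],[0,0,0.09],[0,0,0.13],[0,0,0.18],[0,0,0.22],[0,0,0.27],[0,0,0.31],[0,0,0.36],[0,0,0.4],[-0.002,0,0.443]], "gripper": [1,1,1,1,1,1,1,1,1,1]}}

```text
time_s: 5.2
eef_pos: [527.0, 243.1, 204.8]
ee_rot: [0.001, 0.966, 0.258, -0.001]
force: [0.6, 0.6, -3.3]
grip_width: 0.343
grip_force: 51.1
```

Emit:
{"op": "play_rows", "data": {"translation": [[0,0,0],[0,0,0],[0,0,0]], "rotation": [[0,0,0],[0,0,0],[0,0,0]], "gripper": [1,1,1]}}

```text
time_s: 5.58
eef_pos: [527.8, 240.7, 206.0]
ee_rot: [0.001, 0.966, 0.258, 0.0]
force: [0.6, 0.1, -3.4]
grip_width: 0.344
grip_force: 51.4
```

Run:
```python
from h import *
st()
t=cap("top"); s=cap("side")
e=ctrl.sense()["eef_pos"]; z=e[2]-51.5
k=np.array([e[0]+85*np.cos(np.radians(30)),e[1]+85*np.sin(np.radians(30)),z+72])
for c,n in((t,"t"),(s,"s")):
    u=proj(c,[k,[527,242.2,131],[e[0],e[1],z]]); print(n,u)
    x,y=u[0].astype(int); p=c["pixels"][y-14:y+14,x-14:x+14].astype(int)
    for th in(50,75): print(th,blobs(p.max(2)<th,x-14,y-14,6))
def cr(c,u,h):
    x,y=u; return cv2.resize(np.ascontiguousarray(c["pixels"][y-h:y+h,x-h:x+h,::-1]),(400,400),interpolation=cv2.INTER_CUBIC)
cv2.imwrite("pics/crop4.png",np.hstack([cr(t,(254,165),40),cr(s,(315,140),40)]))
```

```text
t 5.58 pos [527.8 240.7 206. ] yaw 29.9 tilt [ 0.001 -0.002] F [ 0.6  0.1 -3.4] M [-0.05  0.01  0.04] w 0.344 gf 51.4 q [ 0.23  0.45  1.36 -0.    1.32  1.28]
t [[237.10362446 147.5626075 ]
 [253.80115278 173.99485809]
 [252.82401135 172.39542027]]
50 []
75 [(array([248.62711864, 141.86440678]), np.int32(59))]
s [[318.87175725 114.51721969]
 [305.4685591  145.40937782]
 [305.72725834 140.13586882]]
50 [(array([308.71428571, 104.71428571]), np.int32(7))]
75 [(array([311.50719424, 110.78776978]), np.int32(278))]
```

View pics/crop4.png

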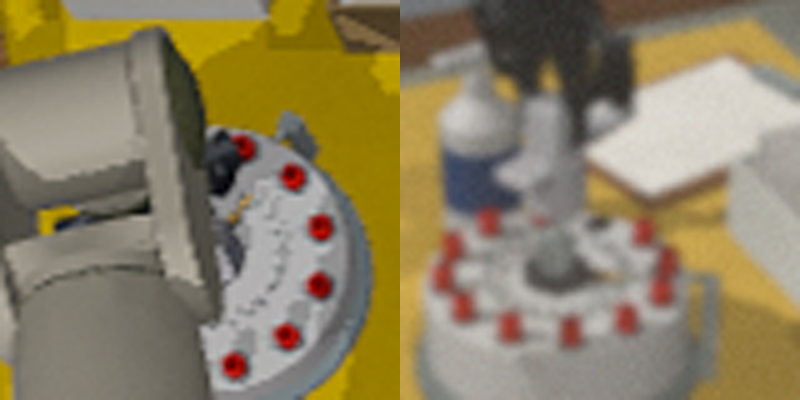

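Side crop: the hub is over the shaft (crop x about 556 for both), with the shaft tip at px about (306,146). Next I'll check the hub edges numerically.

Run:
```python
from h import *
st()
s=cap("side"); p=s["pixels"].astype(int)
for y in range(128,147): print(y,p[y,290:326,1])
e=[527.2,241.8]
for z in (150,154,200): print(proj(s,[e+[z]]))
```

```text
t 5.67 pos [527.9 240.8 206.3] yaw 29.9 tilt [ 0.001 -0.002] F [-0.5 -1.1 -4.2] M [-0.01  0.03  0.06] w 0.347 gf 51.4 q [ 0.23  0.45  1.36 -0.    1.32  1.28]
128 [143 133 130 127 123 117 115 106 104 121 140 153 151 153 152 148 132 110
  93  79  72  82 113 137 166 185 205 214 216 216 215 214 217 215 214 214]
129 [135 130 127 120 122 117 106  96  97 124 146 153 152 152 154 150 131 111
  99  88  87 107 141 176 199 207 210 216 218 215 211 213 210 214 216 215]
130 [127 114 116 111 103  95  87  85 100 131 153 156 153 151 146 146 135 116
 109 105 109 130 162 193 209 213 212 216 217 214 215 212 212 212 214 215]
131 [ 98  92  90  86  85  84  90 107 128 146 157 161 160 155 152 145 134 117
 119 115 119 121 146 175 198 205 215 214 213 214 214 213 212 213 215 213]
132 [ 77  72  73  70  81 104 125 138 149 161 168 162 165 164 159 145 135 129
 123 121 113 114 122 144 164 188 201 208 215 213 217 216 211 213 213 214]
133 [ 66  68  67  83 114 138 156 161 162 163 166 168 162 163 157 144 132 124
 123 121 116 107 107 114 133 154 178 193 206 214 212 212 214 214 214 216]
134 [ 67  65  71  93 130 158 171 171
[... 1316 characters left out ...]
8  98]
143 [ 95  72  64  57  84 110 134 148 152 152 143 125 110 118 115 116 121 122
 127 128 144 150 139 118 101  95 105 123 140 141 132 119 107  92  89  98]
144 [116  82  68  62  83 122 143 151 151 152 139 119  99 101 105 112 122 129
 142 148 153 149 121  92  79  78 103 139 162 164 151 127  90  74  70  89]
145 [125  85  66  58  78 108 129 136 137 140 138 131 118 112 119 125 129 135
 146 162 167 151 124 102  95 102 128 158 178 180 171 142  94  61  62  77]
146 [134 104  82  75  83 101 119 125 125 131 138 140 136 135 142 142 133 125
 135 154 159 163 150 135 136 147 161 176 186 186 171 136  94  66  63  76]
[[305.48062785 141.14201826]]
[[305.46435508 140.22723653]]
[[305.2733302  129.49688831]]
```

Run:
```python
from h import *
ims=[cap("side") for _ in range(6)]
g=np.mean([c["pixels"].astype(float) for c in ims],0)
for y in list(range(137,143))+list(range(146,157)): print(y,np.round(g[y,294:320]).astype(int)[:,1].tolist())
```

```text
137 [76, 86, 101, 117, 133, 144, 144, 130, 115, 112, 115, 118, 122, 122, 120, 117, 114, 120, 136, 151, 157, 152, 142, 127, 113, 108]
138 [64, 66, 72, 83, 100, 118, 131, 127, 118, 114, 118, 122, 122, 124, 122, 117, 114, 118, 135, 154, 158, 158, 154, 146, 131, 118]
139 [64, 62, 61, 64, 82, 110, 130, 135, 127, 123, 121, 124, 124, 124, 121, 117, 114, 116, 130, 144, 150, 149, 149, 147, 140, 131]
140 [60, 62, 63, 67, 82, 111, 134, 140, 136, 130, 127, 124, 125, 124, 123, 117, 115, 115, 119, 130, 132, 133, 133, 132, 132, 126]
141 [62, 68, 74, 84, 98, 119, 135, 141, 137, 137, 132, 126, 125, 126, 121, 118, 120, 121, 121, 123, 124, 123, 124, 122, 125, 124]
142 [66, 85, 104, 114, 126, 134, 137, 132, 129, 132, 131, 126, 124, 123, 122, 124, 131, 137, 134, 126, 117, 115, 116, 122, 126, 128]
146 [83, 102, 117, 125, 126, 132, 137, 142, 140, 137, 141, 140, 134, 128, 139, 154, 160, 161, 150, 134, 136, 148, 162, 174, 185, 186]
147 [113, 120, 126, 130, 131, 132, 140, 149, 143, 138, 142, 139, 131, 122, 124, 136, 150, 167, 168, 158, 158, 169, 174, 179, 184, 182]
148 [146, 141, 140, 144, 146, 143, 140, 142,
[... 426 characters left out ...]
121, 121, 113, 107, 109, 127, 156, 179, 184, 182, 175, 167, 156, 155]
152 [152, 153, 156, 161, 161, 142, 117, 95, 100, 110, 116, 118, 120, 118, 109, 97, 84, 98, 132, 162, 176, 180, 181, 172, 156, 145]
153 [156, 151, 152, 162, 164, 142, 106, 86, 91, 103, 112, 114, 117, 116, 103, 88, 77, 79, 105, 134, 152, 165, 170, 167, 156, 144]
154 [164, 158, 163, 172, 171, 144, 104, 82, 84, 93, 102, 104, 107, 104, 95, 81, 73, 72, 80, 97, 115, 130, 145, 151, 148, 144]
155 [168, 168, 173, 180, 176, 151, 110, 84, 81, 84, 87, 89, 90, 90, 84, 76, 72, 72, 76, 84, 94, 108, 126, 137, 140, 141]
156 [165, 169, 175, 182, 180, 160, 125, 96, 82, 78, 76, 78, 80, 78, 75, 74, 76, 82, 96, 106, 112, 118, 128, 136, 136, 138]
```

Run:
```python
from h import *
s=cap("side"); bl=redcaps(s,(275,135,350,195)); U=np.array([x for x,_ in bl]); print(np.round(U,1).tolist(),[int(k) for _,k in bl])
C=np.array([527,242.2])
ang=np.radians(14.35+30*np.arange(12))
def pr(C,z): return proj(s,np.c_[C[0]+88*np.cos(ang),C[1]+88*np.sin(ang),np.full(12,z)])
P=pr(C,97)
for u in U:
    d=np.linalg.norm(P-u,axis=1); i=d.argmin(); print(i,np.round(u-P[i],2))
R=cv2.Rodrigues(np.array(s["rvec"],float))[0]; print(R[0]); st()
```

```text
[[292.4, 143.6], [323.8, 145.9], [284.3, 151.8], [327.6, 155.0], [287.3, 161.3], [319.9, 163.6], [296.8, 165.5], [308.8, 166.2]] [13, 11, 24, 28, 10, 11, 11, 12]
3 [ 0.07 -0.07]
0 [0.64 0.26]
5 [ 1.37 -2.89]
10 [ 0.77 -2.6 ]
6 [0.23 0.64]
9 [0.14 0.79]
7 [0.34 0.76]
8 [0.17 0.74]
[ 0.90821445 -0.41836692  0.01075279]
t 6.08 pos [527.7 241.6 206.3] yaw 30.0 tilt [ 0.001 -0.001] F [-0.1  0.4 -4. ] M [-0.06  0.05 -0.02] w 0.345 gf 51.4 q [ 0.23  0.45  1.36 -0.    1.32  1.28]
```

Emit:
{"op": "play_rows", "data": {"translation": [[0.0,0,0.008],[0.0,0,0.016],[0.0,0,0.02],[0.0,0,0.022],[0.0,0,0.024],[0.0,0,0.026],[0.0,0,0.027],[0.0,0,0.027]], "rotation": [[0,0,0],[0,0,0],[0,0,0],[0,0,0],[0,0,0],[0,0,0],[0,0,0],[0,0,0]], "gripper": [1,1,1,1,1,1,1,1]}}

```text
time_s: 7.08
eef_pos: [527.7, 241.6, 179.3]
ee_rot: [0.001, 0.966, 0.259, 0.0]
force: [0.3, 0.2, -4.6]
grip_width: 0.344
grip_force: 51.3
```

Run:
```python
from h import *
st()
```

```text
t 7.08 pos [527.7 241.6 179.3] yaw 30.0 tilt [ 0.001 -0.001] F [ 0.3  0.2 -4.6] M [-0.03  0.01  0.01] w 0.344 gf 51.3 q [ 0.23  0.48  1.4  -0.    1.26  1.28]
```

Emit:
{"op": "play_rows", "data": {"translation": [[0.0,0,0.001],[0.0,0,0.002],[0.0,0,0.003],[0.0,0,0.004],[0,0,0.004]], "rotation": [[0,0,0],[0,0,0],[0,0,0],[0,0,0],[0,0,0]], "gripper": [1,1,1,1,1]}}

```text
time_s: 7.7
eef_pos: [528.0, 241.9, 175.4]
ee_rot: [0.001, 0.966, 0.259, 0.001]
force: [3.1, 4.2, -3.4]
grip_width: 0.346
grip_force: 51.5
```

Run:
```python
from h import *
st()
```

```text
t 7.7 pos [528.  241.9 175.4] yaw 30.0 tilt [ 0.002 -0.001] F [ 3.1  4.2 -3.4] M [ 0.83 -0.58  0.  ] w 0.346 gf 51.5 q [ 0.23  0.48  1.41 -0.    1.25  1.28]
```

Emit:
{"op": "play_rows", "data": {"translation": [[0.0005,-0.0002,0],[0.0009,-0.0004,0],[0.0014,-0.0006,0],[0.0014,-0.0006,0],[0.0014,-0.0006,0]], "rotation": [[0,0,0],[0,0,0],[0,0,0],[0,0,0],[0,0,0]], "gripper": [1,1,1,1,1]}}

```text
time_s: 8.32
eef_pos: [528.4, 242.6, 175.1]
ee_rot: [0.001, 0.966, 0.259, 0.0]
force: [-0.3, 0.2, -3.8]
grip_width: 0.348
grip_force: 51.3
```

Run:
```python
from h import *
st()
```

```text
t 8.32 pos [528.4 242.6 175.1] yaw 30.0 tilt [ 0.001 -0.002] F [-0.3  0.2 -3.8] M [ 0.05 -0.02 -0.05] w 0.348 gf 51.3 q [ 0.23  0.48  1.4  -0.    1.26  1.28]
```

Lateral force is gone, so the bore is centred. I'll keep lowering in small steps.

Emit:
{"op": "play_rows", "data": {"translation": [[0,0,0.001],[0,0,0.002],[0,0,0.003],[0,0,0.003],[0,0,0.003]], "rotation": [[0,0,0],[0,0,0],[0,0,0],[0,0,0],[0,0,0]], "gripper": [1,1,1,1,1]}}

```text
time_s: 8.95
eef_pos: [528.6, 242.7, 172.3]
ee_rot: [0.001, 0.966, 0.259, 0.0]
force: [-0.4, 0.6, -4.2]
grip_width: 0.344
grip_force: 51.3
```

Run:
```python
from h import *
st()
```

```text
t 8.95 pos [528.6 242.7 172.3] yaw 30.0 tilt [ 0.001 -0.002] F [-0.4  0.6 -4.2] M [0.02 0.04 0.02] w 0.344 gf 51.3 q [ 0.23  0.49  1.41 -0.    1.25  1.28]
```

Emit:
{"op": "play_rows", "data": {"translation": [[0,0,0.001],[0,0,0.002],[0,0,0.003],[0,0,0.004],[0,0,0.005],[0,0,0.005]], "rotation": [[0,0,0],[0,0,0],[0,0,0],[0,0,0],[0,0,0],[0,0,0]], "gripper": [1,1,1,1,1,1]}}

```text
time_s: 9.7
eef_pos: [528.6, 242.8, 167.2]
ee_rot: [0.001, 0.966, 0.259, 0.0]
force: [-0.1, 0.7, -3.5]
grip_width: 0.347
grip_force: 51.3
```

Run:
```python
from h import *
st()
```

```text
t 9.7 pos [528.6 242.8 167.2] yaw 30.0 tilt [ 0.001 -0.001] F [-0.1  0.7 -3.5] M [0.01 0.06 0.01] w 0.347 gf 51.3 q [ 0.23  0.49  1.41 -0.    1.24  1.28]
```

Emit:
{"op": "play_rows", "data": {"translation": [[0,0,0.002],[0,0,0.004],[0,0,0.006],[0,0,0.008],[0,0,0.01],[0,0,0.012],[0,0,0.014],[0,0,0.016],[0,0,0.016]], "rotation": [[0,0,0],[0,0,0],[0,0,0],[0,0,0],[0,0,0],[0,0,0],[0,0,0],[0,0,0],[0,0,0]], "gripper": [1,1,1,1,1,1,1,1,1]}}

```text
time_s: 10.82
eef_pos: [528.6, 242.7, 151.1]
ee_rot: [0.001, 0.966, 0.259, 0.0]
force: [-0.0, 1.2, -3.3]
grip_width: 0.35
grip_force: 51.3
```

Run:
```python
from h import *
st()
```

```text
t 10.82 pos [528.6 242.7 151.1] yaw 30.0 tilt [ 0.001 -0.001] F [-0.   1.2 -3.3] M [0.01 0.01 0.03] w 0.35 gf 51.3 q [ 0.23  0.51  1.43 -0.    1.2   1.28]
```

Emit:
{"op": "play_rows", "data": {"translation": [[0,0,0.001],[0,0,0.002],[0,0,0.0025],[0,0,0.003],[0,0,0.0035],[0,0,0.0035]], "rotation": [[0,0,0],[0,0,0],[0,0,0],[0,0,0],[0,0,0],[0,0,0]], "gripper": [1,1,1,1,1,1]}}

```text
time_s: 11.58
eef_pos: [528.9, 242.8, 148.6]
ee_rot: [0.001, 0.966, 0.259, 0.001]
force: [-2.4, -1.0, 5.3]
grip_width: 0.347
grip_force: 52.5
```

Run:
```python
from h import *
st()
```

```text
t 11.57 pos [528.9 242.8 148.6] yaw 30.0 tilt [ 0.002 -0.001] F [-2.4 -1.   5.3] M [-0.11  0.57 -0.02] w 0.347 gf 52.5 q [ 0.23  0.51  1.43 -0.    1.2   1.28]
```

Emit:
{"op": "play_rows", "data": {"translation": [[0,0,0],[0,0,0],[0,0,0],[0,0,-0.02],[0,0,-0.05],[0,0,-0.075],[0,0,-0.075],[0,0,-0.075],[0,0,-0.075]], "rotation": [[0,0,0],[0,0,0],[0,0,0],[0,0,0],[0,0,0],[0,0,0],[0,0,0],[0,0,0],[0,0,0]], "gripper": [-1,-1,-1,-1,-1,-1,-1,-1,-1]}}

```text
time_s: 12.7
eef_pos: [528.2, 242.7, 221.6]
ee_rot: [0.001, 0.966, 0.259, -0.001]
force: [-1.0, 0.6, -0.1]
grip_width: 0.999
grip_force: 0.0
```

Run:
```python
from h import *
st(); go([602,285,223],30)
t=cap("top"); s=cap("side")
def cr(c,u,h):
    x,y=u; return cv2.resize(np.ascontiguousarray(c["pixels"][y-h:y+h,x-h:x+h,::-1]),(400,400),interpolation=cv2.INTER_CUBIC)
cv2.imwrite("pics/crop5.png",np.hstack([cr(t,(254,165),40),cr(s,(315,140),40)]))
k=np.array([528+73.6,242.3+42.5,169])
for c,n in((t,"t"),(s,"s")): print(n,proj(c,[k]))
```

```text
t 12.7 pos [528.2 242.7 221.6] yaw 30.0 tilt [-0.001 -0.002] F [-1.   0.6 -0.1] M [ 0.01 -0.01  0.08] w 0.999 gf 0.0 q [ 0.23  0.45  1.33 -0.    1.36  1.28]
go [ 0.0851  0.0003 -0.0016] [0.001 0.002 0.   ]
t [[240.69048231 151.91866059]]
s [[318.67442614 127.78655489]]
```

View pics/crop5.png

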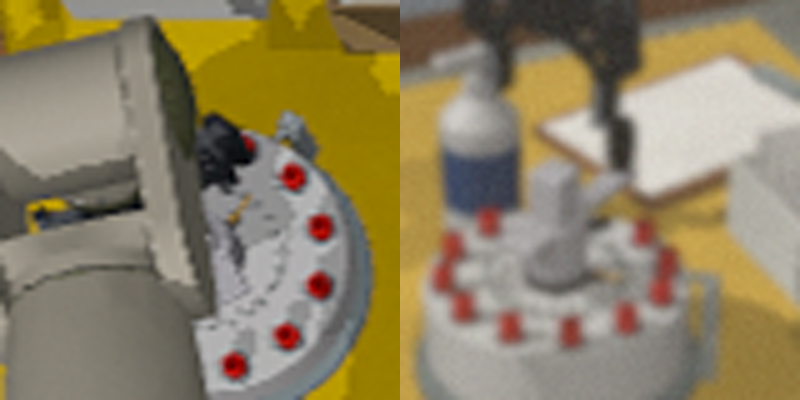

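The side crop shows the hub on the collar, boss at crop (556,185) and knob at px (318.6,129.6), matching the prediction of (318.7,127.8). Next I'll grip the knob.

Emit:
{"op": "play_rows", "data": {"translation": [[0.04,0,0],[0.08,0,0],[0.085,0,0],[0.085,0,0],[0.085,0,0.03],[0.085,0,0.055],[0.085,0,0.071],[0.085,0,0.071],[0.085,0,0.071]], "rotation": [[0,0,0],[0,0,0],[0,0,0],[0,0,0],[0,0,0],[0,0,0],[0,0,0],[0,0,0],[0,0,0]], "gripper": [-1,-1,-1,-1,-1,-1,-1,-1,-1]}}

```text
time_s: 13.92
eef_pos: [602.6, 285.3, 153.2]
ee_rot: [0.001, 0.966, 0.259, 0.001]
force: [0.6, -0.1, 0.2]
grip_width: 1.0
grip_force: 0.0
```

Emit:
{"op": "play_rows", "data": {"translation": [[0,0,0],[0,0,0],[0,0,0],[0,0,0],[0,0,0],[0,0,0]], "rotation": [[0,0,0],[0,0,0],[0,0,0],[0,0,0],[0,0,0],[0,0,0]], "gripper": [1,1,1,1,1,1], "force": 25}}

```text
time_s: 14.68
eef_pos: [602.4, 285.3, 152.0]
ee_rot: [0.001, 0.966, 0.259, 0.001]
force: [0.2, 0.3, 0.9]
grip_width: 0.269
grip_force: 25.5
```

Run:
```python
from h import *
st()
# arcs in tool frame (tool x = yaw 30 radial): angle d ccw -> shift 85(cos d -1) along x, tool y = -85 sin d
for d in (9.5,19,28.5,38,47.5,57,66.5,76,85.5,95): print([round(.085*(np.cos(np.radians(d))-1),4),round(-.085*np.sin(np.radians(d)),4),0],end=", ")
```

```text
t 14.68 pos [602.4 285.3 152. ] yaw 30.0 tilt [ 0.002 -0.001] F [0.2 0.3 0.9] M [ 0.06 -0.04  0.05] w 0.269 gf 25.5 q [ 0.27  0.69  1.12 -0.    1.33  1.32]
[np.float64(-0.0012), np.float64(-0.014), 0], [np.float64(-0.0046), np.float64(-0.0277), 0], [np.float64(-0.0103), np.float64(-0.0406), 0], [np.float64(-0.018), np.float64(-0.0523), 0], [np.float64(-0.0276), np.float64(-0.0627), 0], [np.float64(-0.0387), np.float64(-0.0713), 0], [np.float64(-0.0511), np.float64(-0.078), 0], [np.float64(-0.0644), np.float64(-0.0825), 0], [np.float64(-0.0783), np.float64(-0.0847), 0], [np.float64(-0.0924), np.float64(-0.0847), 0],
```

Emit:
{"op": "play_rows", "data": {"translation": [[-0.0012,-0.014,0],[-0.0046,-0.0277,0],[-0.0103,-0.0406,0],[-0.018,-0.0523,0],[-0.018,-0.0523,0]], "rotation": [[0,0,0],[0,0,0],[0,0,0],[0,0,0],[0,0,0]], "gripper": [1,1,1,1,1]}}

```text
time_s: 15.3
eef_pos: [559.4, 322.3, 151.9]
ee_rot: [0.001, 0.966, 0.26, 0.0]
force: [0.1, 1.6, 1.3]
grip_width: 0.274
grip_force: 25.5
```

Run:
```python
from h import *
st()
```

```text
t 15.3 pos [559.4 322.3 151.9] yaw 30.1 tilt [ 0.001 -0.001] F [0.1 1.6 1.3] M [0.09 0.   0.06] w 0.274 gf 25.5 q [ 0.34  0.64  1.2  -0.    1.3   1.39]
```

Emit:
{"op": "play_rows", "data": {"translation": [[-0.0096,-0.0104,0],[-0.0207,-0.019,0],[-0.0331,-0.0257,0],[-0.0464,-0.0302,0],[-0.0603,-0.0324,0],[-0.0744,-0.0324,0],[-0.0744,-0.0324,0],[-0.0744,-0.0324,0],[-0.0744,-0.0324,0]], "rotation": [[0,0,0],[0,0,0],[0,0,0],[0,0,0],[0,0,0],[0,0,0],[0,0,0],[0,0,0],[0,0,0]], "gripper": [1,1,1,1,1,1,1,1,1]}}

```text
time_s: 16.42
eef_pos: [480.1, 312.8, 151.7]
ee_rot: [0.001, 0.966, 0.259, 0.001]
force: [-0.4, 1.4, 3.5]
grip_width: 0.27
grip_force: 25.7
```

Run:
```python
from h import *
st()
s=cap("side"); t=cap("top")
ang=np.radians(14.35+30*np.arange(12))
for c,b,zz in((s,(275,130,350,195),97),(t,(222,140,300,215),103)):
    P=proj(c,np.c_[527+88*np.cos(ang),242.2+88*np.sin(ang),np.full(12,zz)])
    for u,k in redcaps(c,b):
        d=np.linalg.norm(P-u,axis=1); i=d.argmin(); print(i,np.round(u-P[i],2),k,end="; ")
    print()
e=ctrl.sense()["eef_pos"]; d=e[:2]-[528,242.3]; print(np.hypot(*d),np.degrees(np.arctan2(d[1],d[0])))
```

```text
t 16.43 pos [480.1 312.8 151.7] yaw 30.0 tilt [ 0.001 -0.001] F [-0.4  1.4  3.5] M [0.18 0.16 0.06] w 0.27 gf 25.7 q [ 0.37  0.49  1.46 -0.    1.19  1.42]
3 [-0.07  0.81] 8; 0 [0.33 0.35] 14; 5 [ 1.38 -2.81] 23; 10 [ 0.68 -2.73] 29; 6 [0.23 0.34] 10; 9 [0.14 0.79] 11; 7 [0.42 0.6 ] 10; 8 [0.17 0.74] 12; 
0 [ 0.06 -0.35] 9; 11 [-0.2  -0.25] 13; 10 [0.34 0.42] 14; 9 [-0.   -0.27] 12; 8 [ 0.15 -0.2 ] 12; 7 [0.03 0.16] 19; 5 [0.19 0.04] 17; 6 [0.14 0.1 ] 16; 
85.17911668409056 124.248891246216
```

Emit:
{"op": "play_rows", "data": {"translation": [[0.0104,-0.0003,0],[0.0207,0.0007,0],[0.0308,0.003,0],[0.0406,0.0064,0],[0.0499,0.0111,0],[0.0586,0.0168,0],[0.0665,0.0235,0],[0.0735,0.0312,0],[0.0795,0.0396,0],[0.0795,0.0396,0]], "rotation": [[0,0,0],[0,0,0],[0,0,0],[0,0,0],[0,0,0],[0,0,0],[0,0,0],[0,0,0],[0,0,0],[0,0,0]], "gripper": [1,1,1,1,1,1,1,1,1,1]}}

```text
time_s: 17.77
eef_pos: [569.8, 317.3, 151.9]
ee_rot: [0.001, 0.966, 0.258, 0.001]
force: [2.1, 3.4, 4.5]
grip_width: 0.273
grip_force: 25.8
```

```bash
cat >> h.py <<'E'
def drum():
    t=cap("top"); s=cap("side")
    for c,b,zz in((t,(222,140,300,215),103),(s,(275,130,350,195),97)):
        bl=[u for u,k in redcaps(c,b) if k<=20]; P=plane(c,bl,zz)[:,:2]
        C0=np.array([527,242.2]) if c is t else np.array([527.9,241.8])
        r=np.hypot(*(P-C0).T); a=np.degrees(np.arctan2(*(P-C0).T[::-1]))
        o=np.argsort(a); print("caps",[(round(a[i],1),round(r[i])) for i in o])
E
python3 - <<'E'
from h import *
st(); drum()
e=ctrl.sense()["eef_pos"]; d=e[:2]-[528,242.3]; print(np.hypot(*d),np.degrees(np.arctan2(d[1],d[0])))
E
```

```text
t 17.77 pos [569.8 317.3 151.9] yaw 30.0 tilt [ 0.003 -0.001] F [2.1 3.4 4.5] M [ 0.62 -0.37 -0.  ] w 0.273 gf 25.8 q [ 0.33  0.66  1.18 -0.    1.3   1.38]
caps [(np.float64(-167.8), 88), (np.float64(-137.1), 88), (np.float64(-108.8), 87), (np.float64(-77.6), 88), (np.float64(-47.7), 88), (np.float64(-17.0), 89), (np.float64(41.8), 96), (np.float64(43.5), 85), (np.float64(162.7), 87)]
caps [(np.float64(-167.7), 89), (np.float64(-136.7), 92), (np.float64(-108.3), 93), (np.float64(-80.3), 92), (np.float64(41.8), 86), (np.float64(102.9), 89), (np.float64(134.2), 87), (np.float64(163.6), 86)]
85.78582521004998 61.4631577871331
```

Emit:
{"op": "play_rows", "data": {"translation": [[0.004,0.0065,0],[0.0072,0.0132,0],[0.0098,0.0202,0],[0.0117,0.0274,0],[0.0117,0.0274,0]], "rotation": [[0,0,0],[0,0,0],[0,0,0],[0,0,0],[0,0,0]], "gripper": [1,1,1,1,1]}}

```text
time_s: 18.5
eef_pos: [592.9, 299.0, 151.7]
ee_rot: [0.001, 0.966, 0.258, 0.0]
force: [0.7, 0.3, 2.6]
grip_width: 0.272
grip_force: 25.7
```

Run:
```python
from h import *
st(); drum()
e=ctrl.sense()["eef_pos"]; d=e[:2]-[528,242.3]; print(np.hypot(*d),np.degrees(np.arctan2(d[1],d[0])))
t=cap("top"); s=cap("side")
def cr(c,u,h):
    x,y=u; return cv2.resize(np.ascontiguousarray(c["pixels"][y-h:y+h,x-h:x+h,::-1]),(400,400),interpolation=cv2.INTER_CUBIC)
cv2.imwrite("pics/crop6.png",np.hstack([cr(t,(262,168),32),cr(s,(312,145),32)]))
```

```text
t 18.5 pos [592.9 299.  151.7] yaw 30.0 tilt [ 0.002 -0.002] F [0.7 0.3 2.6] M [ 0.14 -0.15 -0.02] w 0.272 gf 25.7 q [ 0.29  0.68  1.13 -0.    1.32  1.34]
caps [(np.float64(-156.8), 88), (np.float64(-127.4), 86), (np.float64(-96.0), 90), (np.float64(-66.8), 88), (np.float64(-37.2), 87), (np.float64(23.0), 87), (np.float64(173.1), 87)]
caps [(np.float64(-155.9), 90), (np.float64(-126.2), 93), (np.float64(-98.6), 94), (np.float64(-69.7), 91), (np.float64(-38.1), 88), (np.float64(22.8), 87), (np.float64(113.3), 88)]
86.25348323766124 41.597555425929386
```

View pics/crop6.png

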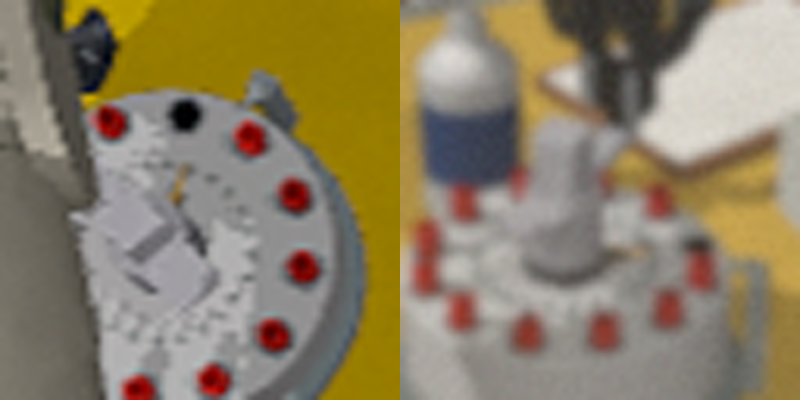

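Emit:
{"op": "play_rows", "data": {"translation": [[0.0013,0.008,0],[0.0018,0.0162,0],[0.0017,0.0236,0],[0.001,0.0295,0],[0.0007,0.0316,0],[0.0007,0.0316,0],[0.0007,0.0316,0]], "rotation": [[0,0,0],[0,0,0],[0,0,0],[0,0,0],[0,0,0],[0,0,0],[0,0,0]], "gripper": [1,1,1,1,1,1,1]}}

```text
time_s: 19.58
eef_pos: [608.7, 273.0, 151.8]
ee_rot: [0.001, 0.966, 0.259, 0.0]
force: [-0.6, 0.0, 0.8]
grip_width: 0.275
grip_force: 25.5
```

Run:
```python
from h import *
st(); drum()
t=cap("top"); p=t["pixels"][145:172,255:285].astype(int)
b=blobs(p.max(2)<55,255,145,6); print(b)
for u,_ in b:
    P=plane(t,[u],85)[0]; print(P,np.degrees(np.arctan2(P[1]-242.2,P[0]-527)),np.hypot(P[1]-242.2,P[0]-527))
```

```text
t 19.57 pos [608.7 273.  151.8] yaw 30.0 tilt [ 0.001 -0.002] F [-0.6  0.   0.8] M [0.1  0.14 0.02] w 0.275 gf 25.5 q [ 0.25  0.69  1.12 -0.    1.33  1.29]
caps [(np.float64(-147.2), 88), (np.float64(-116.5), 87), (np.float64(-88.5), 87), (np.float64(-56.8), 87), (np.float64(3.2), 88)]
caps [(np.float64(-145.1), 92), (np.float64(-117.1), 91), (np.float64(-88.7), 92), (np.float64(-58.3), 89), (np.float64(1.0), 86), (np.float64(32.3), 85), (np.float64(92.8), 96), (np.float64(124.6), 86)]
[(array([266.58823529, 156.11764706]), np.int32(17))]
[607.54019348 204.66364628  85.        ] -24.988221443495846 88.85775495357272
```

Emit:
{"op": "play_rows", "data": {"translation": [[-0.0002,0.0015,0],[-0.0005,0.003,0],[-0.0005,0.003,0],[-0.0005,0.003,0]], "rotation": [[0,0,0],[0,0,0],[0,0,0],[0,0,0]], "gripper": [1,1,1,1]}}

```text
time_s: 20.23
eef_pos: [609.8, 270.0, 151.8]
ee_rot: [0.001, 0.966, 0.259, 0.0]
force: [-2.1, 0.3, 0.8]
grip_width: 0.269
grip_force: 25.5
```

Emit:
{"op": "play_rows", "data": {"translation": [[0,0,0],[0,0,0],[0,0,0],[0,0,-0.02],[0,0,-0.05],[0,0,-0.09],[0,0,-0.12],[0,0,-0.12]], "rotation": [[0,0,0],[0,0,0],[0,0,0],[0,0,0],[0,0,0],[0,0,0],[0,0,0],[0,0,0]], "gripper": [-1,-1,-1,-1,-1,-1,-1,-1]}}

```text
time_s: 21.22
eef_pos: [610.3, 270.4, 274.3]
ee_rot: [0.001, 0.966, 0.259, 0.003]
force: [-0.3, -0.1, -0.7]
grip_width: 1.001
grip_force: 0.0
```

Emit:
{"op": "play_rows", "data": {"translation": [[-0.05,0.02,0],[-0.1,0.05,0],[-0.15,0.09,0],[-0.18,0.13,0],[-0.18,0.17,0],[-0.18,0.21,0],[-0.18,0.25,0],[-0.18,0.25,0],[-0.18,0.25,0],[-0.18,0.25,0]], "rotation": [[0,0,0],[0,0,0],[0,0,0],[0,0,0],[0,0,0],[0,0,0],[0,0,0],[0,0,0],[0,0,0],[0,0,0]], "gripper": [-1,-1,-1,-1,-1,-1,-1,-1,-1,-1]}}

```text
time_s: 22.48
eef_pos: [578.5, -35.3, 272.1]
ee_rot: [0.001, 0.966, 0.259, 0.0]
force: [-0.3, 0.7, -0.6]
grip_width: 1.0
grip_force: 0.0
```

Run:
```python
from h import *
st(); drum()
t=cap("top"); s=cap("side"); p=t["pixels"][145:172,255:285].astype(int)
for u,_ in blobs(p.max(2)<55,255,145,6):
    P=plane(t,[u],85)[0]; print(u,P,np.degrees(np.arctan2(P[1]-242.2,P[0]-527)),np.hypot(P[1]-242.2,P[0]-527))
def cr(c,u,h):
    x,y=u; return cv2.resize(np.ascontiguousarray(c["pixels"][y-h:y+h,x-h:x+h,::-1]),(400,400),interpolation=cv2.INTER_CUBIC)
cv2.imwrite("pics/crop7.png",np.hstack([cr(t,(260,165),32),cr(s,(312,150),32)]))
```

```text
t 22.48 pos [578.5 -35.3 272.1] yaw 30.1 tilt [ 0.001 -0.001] F [-0.3  0.7 -0.6] M [-0.03  0.04  0.03] w 1.0 gf 0.0 q [-0.26  0.41  1.25 -0.    1.48  0.78]
caps [(np.float64(-178.9), 88), (np.float64(-148.9), 88), (np.float64(-119.0), 88), (np.float64(-89.2), 88), (np.float64(-59.6), 88), (np.float64(34.7), 88), (np.float64(61.6), 88), (np.float64(91.5), 87), (np.float64(121.2), 87), (np.float64(151.1), 88)]
caps [(np.float64(-148.4), 89), (np.float64(-118.8), 90), (np.float64(-88.9), 90), (np.float64(-58.1), 88), (np.float64(-1.2), 86), (np.float64(29.9), 87), (np.float64(90.2), 97), (np.float64(124.3), 85)]
[267.375 156.25 ] [606.99808018 201.58700917  85.        ] -26.915746511715675 89.71682036927646
```

View pics/crop7.png

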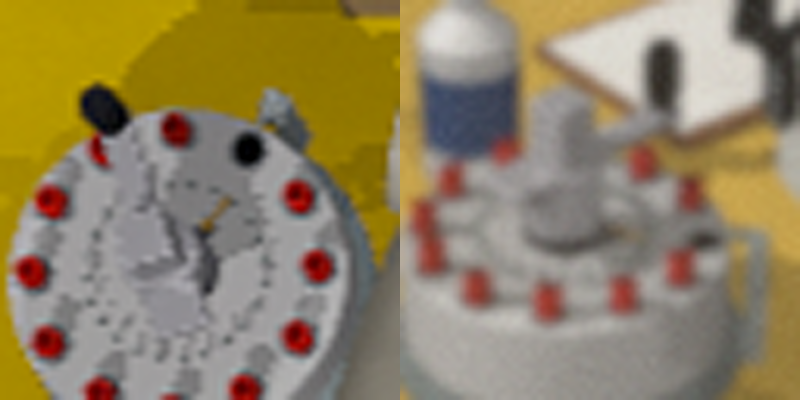

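Final view: the empty place is at crop (248,149), right in front of the pointer at (272,100). It sits at -29.0° against the pointer's -28.3°, about 1 mm off. The crank is seated, with its hub on the collar, and the hand is clear.

Run:
```python
from h import *
print(ctrl.finish_job())
```

```text
the job is handed in; nothing more can be done
None
```

I handed the job in after about 22 s of the 67 s allowed; the hand-in returned no verdict. The crank is seated on the shaft and was let go, then swung about 94° anticlockwise with the drum standing still. I then turned it clockwise until the drum's empty place stood about 1 mm from the pointer by my measurement, and the hand is clear.

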